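Dock the tapered sample pot in the mixer head

ROBOT

A 6-joint arm with a two-finger parallel gripper is mounted at the origin on the work surface. World frame = base frame: x ahead of the robot, y to its left, z up, the work surface at z = 0. Lengths are in m, angles in degrees, forces in N, time in s.
With the tool pointing down it reaches from about 0.25 to 0.725 m from the base axis. Payload 9.7 kg.
Tool frame: the origin (TCP) lies midway between the tips of the shut fingers; the grasp point (between the pads) lies 19 mm behind it; z points along the fingers, y is the direction in which the jaws open and shut (so a half turn about z gives the same grasp; the last joint's range is limited). The gripper opens to 85 mm and grips with 20 to 120 N. Pads are 22 mm wide; open, the fingers measure 114 mm over their backs; the gripper's body (76 mm by 85 mm) begins 54 mm behind the grasp point. The pads swing forward as they close: fully open they stand 13 mm farther back than shut.
Start: joints at [67.494, 4.979, 10.078, 95.1, 0, 90], TCP at [0.211, 0.508, 0.211] pointing down, gripper open.
Joint ranges: [-179.16, 179.16], [-48.56, 103.87], [-65.8, 70.77], [-126.05, 130.52], [-82.76, 87.17], [-180, 180]. Speed limits (degrees/s): [127.2, 127.2, 147.25, 180, 180, 180].

INTERFACE

Orientations are given as [roll, pitch, yaw] about the fixed x, y, z axes, in that order (R = Rz(yaw) Ry(pitch) Rx(roll)).
In Python, from workcell import bot, camera, recognise gives the robot as it stands. The module is installed in compiled form; this text tells all that it offers.
- The arm moves only by the tool apply_moves, never from a script. Its argument "targets" is one flat list of numbers, 7 for each row, row after row: the shift along the world's x, y, z in units of 30 mm (1.0 is 30 mm), then the turn, a rotation vector about the world's x, y, z in units of 6 degrees (1.0 is 6 degrees), then the opening, from 0 (shut) to 1 (fully open). A call has 1 to 5 rows; each row is the pose to reach, as a shift and turn from the pose commanded when the call began; what a row does not reach only later rows make up. A row lasts 1/10 s, in which the tool goes at most 50 mm and 8.59 degrees, less where a joint would pass 70% of its speed; a pose out of reach is approached as far as the arm can. A call with a gripper value outside its range is refused whole. The fingers move at their own pace and stop on an object; "newtons" is the grip in N (left out, the last holds). Time passes only in rows, so rows that repeat a pose let the fingers close. It gives the time, the measured TCP pose, the force and the opening at its end, in the units of the state.
- bot.get_obs(): the state, without advancing time (a new reading comes with each control period).
- camera(name): name is "side" or "top"; returns a dict with "img" (384x512x3 uint8, red, green, blue), "intrinsics" (3x3 intrinsics, pixels), "origin" and "rotation" of the camera in the world. Camera axes: x right, y up, looking along -z (the intrinsics and any distortion apply to the point x, -y, -z); pixel columns grow to the right and rows downward; lengths in m; the calibration is good to about 2 mm. A picture is of the moment at which its call begins. There is no depth.
- bot.job_done(): hands the job in, once; it reports no verdict.
Trained networks look in the newest picture that a camera, given by its name, has taken for a name from the list of things; names that differ only in an ending like _2 or _b are one class to them, and where a whole thing is asked for, a point or a joint stands for the part that bears it (a point fixed in the world has none). Each returns a list of dicts, best first, with "conf" (0 to 1); they miss things now and then, are a little off and sometimes report something else, mostly with a low value. They report only what shows in the picture. A call takes as long as a camera call. They do not tell look-alikes from the thing itself.
- recognise(query, camera): "box" ([left, top, right, bottom] in pixels, round what is visible of it).
The state is a dict: "time": time; "q": joint angles; "qd": joint speeds; "joint_efforts": joint torques, N m; "ee_pos": TCP position; "tcp_rot": TCP orientation; "wrist_force": force on the tool from outside, world axes, zero at the start; "torque": the same for the moment, N m; "opening": finger opening in m.
Only numpy, scipy, OpenCV 4.12 (cv2) and the standard library are available. Lean on these libraries where they do the work, as an engineer would, in place of code of your own. Each camera call takes 0.05 s, during which the arm holds its last target.

TASK

Take the purple-capped steel pot from the white rack and nest it upright in the tapered well of the mixer, so that it centres itself. Keep hold of it and push it straight down until the mixer's sliding head comes up against its bottom stop; make sure with a steady push of about 15 N (twice that would damage it), then let go and draw back, leaving pot and head down. Leave the other pots and the things around as they are.

Things in the scene. Friction and masses are not known exactly. Their poses are not given: they have to be found in the camera images.
- pot_purple: Closed steel pot with a round ribbed purple cap, 0.14 to 0.28 kg, 90 mm high. Its body is a cone, 36 mm diameter at the foot, widening evenly to a 64 mm shoulder at 56 mm height (slope 1:4 on the radius). Starts upright in one of the rack's holes. Origin: centre of the foot; z up along its axis.
- cap (a point): Centre of the top of the purple cap, 90 mm above the pot's foot. The cap is 44 mm in diameter and 34 mm tall; grip it from above, at any yaw, with the fingertips less than 33 mm below this point (the wider shoulder is under the cap).
- pot_blue: Pot of the same shape with a blue cap, in another rack hole; it is to stay there. Origin: centre of the foot.
- pot_orange: Pot of the same shape with an orange cap, in the third rack hole; it is to stay there. Origin: centre of the foot.
- rack: Fixed white block, 110 x 310 x 30 mm, with a row of three round holes 45 mm wide and 10 mm deep, 100 mm apart along its y axis, the middle one at its centre. Origin: centre of its underside. Pot feet stand 20 mm above its underside.
- well: The mixer's sliding head: a dark cup open upwards, outer diameter 70 mm, with a tapered bore of the pot's slope, about 59 mm wide at the mouth, 50 mm deep. Origin: centre of the mouth; z up. Below it a fixed white housing, 150 mm square, its top 68 to 98 mm below the mouth at the start. Sideways the head gives up to 6 mm on soft mounts (0.5 N/mm) and springs back to the middle.
- seat (a point): Point on the well's axis, moving with the head, 45 mm below the mouth: where the foot of a nested pot comes, wedged by the taper, clear of the bore's floor. The head slides straight down under a push of 5 to 6 N and stays where it is left. It has a firm stop 10 to 40 mm below where it starts; where differs each time, and it can only be felt.
- dish: Loose round steel dish, 136 mm diameter, 40 mm high, a bystander. Origin: centre of its underside.
- saline: Loose clear bottle with a blue cap, 60 mm diameter, 150 mm high, a bystander. Origin: centre of its underside.
- swab_jar: Loose glass jar with a steel lid, 68 mm diameter, 90 mm high, a bystander. Origin: centre of its underside.
- reel: Loose yellow plastic case, 70 x 70 x 45 mm, a bystander. Origin: centre of its underside.
Not all that is in view belongs to the job. What is shaped like the pot_purple but pink or turquoise is not meant.

How it is judged:
By the outcome, as a careful person would: the job done as asked, in the order asked, and still so for the second after the job is handed in, with the robot touching nothing.
It also fails if it takes over 61 s, if anything falls off the work surface, if the arm or the gripper's body presses on something with over 40 N, if the wrist force passes 120 N, or if a joint passes its speed limit or range.

## Working session

There is one attempt and no reset: what is moved stays moved. The work goes in short steps, Python scripts to look and compute and a tool call to move; the robot and the scene stay as the last step left them, time stands still between calls to the robot, and variables do not carry over. Pictures are saved under pics/ and viewed, and the job is handed in when it is done.

Besides the shell and the picture viewer there is one more tool, called after ">>>" as a command line: name --argument value ..., lists and objects as JSON in quotes. apply_moves: Moves the arm, as the interface text tells. Its arguments: {"type":"object","properties":{"targets":{"type":"array"},"newtons":{"type":"number"}},"required":["targets"]}

```bash
mkdir -p pics
python3 - <<'E'
from workcell import bot,camera,recognise
import cv2,json
o=bot.get_obs(); print(o)
for c in ("side","top"):
    d=camera(c); cv2.imwrite(f"pics/{c}0.png",d["img"][:,:,::-1]); print(c,d["intrinsics"],d["origin"],d["rotation"],[k for k in d])
    for n in ("pot_purple","cap","pot_blue","pot_orange","rack","well","dish","saline","swab_jar","reel"):
        print(n,[(r["box"],round(r["conf"],2)) for r in recognise(n,c)][:4])
E
```

```text
{'time': 0.0, 'q': array([ 6.74959468e+01,  5.01034058e+00,  1.00312230e+01,  9.51013376e+01,
       -8.43244889e-04,  9.00013212e+01]), 'qd': array([-1.82224628e-02, -1.13571994e-04,  1.69259375e-01, -1.20831591e-01,
        1.09491993e-01,  7.02836796e-02]), 'joint_efforts': array([-4.27056526e-03, -5.20393109e+01,  4.64804792e+01,  1.66038796e-02,
       -1.04305568e-04, -2.54801726e-06]), 'ee_pos': array([0.21040445, 0.50784794, 0.21056146]), 'tcp_rot': array([-1.79919545e+02,  8.45099342e-04,  1.57494627e+02]), 'wrist_force': array([0.6236397 , 0.30029774, 0.57309142]), 'torque': array([-0.00746638,  0.02822891, -0.007493  ]), 'opening': 0.08554393824224776}
side [[377.84403517   0.         254.77622838]
 [  0.         377.84403517 191.2983865 ]
 [  0.           0.           1.        ]] [ 0.39489646 -0.80981984  0.92104718] [ 46.20361506  -0.4597655  -11.93072807] ['img', 'intrinsics', 'origin', 'rotation']
pot_purple [([245.0, 127.2, 260.0, 150.2], 0.79), ([168.0, 148.2, 185.5, 171.2], 0.78), ([257.7, 145.1, 275.6, 167.7], 0.76), ([203.5, 133.7, 222.0, 160.0], 0.58)]
cap [([24
[... 756 characters left out ...]
rotation']
pot_purple [([167.1, 202.3, 187.4, 222.4], 0.77), ([186.5, 161.0, 198.7, 174.5], 0.66), ([169.1, 243.4, 184.4, 256.8], 0.61), ([149.6, 164.2, 162.9, 179.7], 0.51)]
cap [([166.0, 203.9, 186.1, 220.7], 0.75), ([152.2, 162.6, 164.4, 182.1], 0.75), ([169.3, 240.3, 183.7, 257.6], 0.74), ([184.1, 156.6, 199.6, 176.0], 0.61)]
pot_blue [([221.8, 195.7, 239.4, 212.2], 0.58)]
pot_orange [([193.1, 200.8, 213.3, 214.0], 0.64)]
rack []
well [([313.8, 203.6, 330.8, 219.9], 0.8)]
dish [([234.9, 129.6, 268.3, 159.6], 0.72), ([372.7, 174.7, 393.5, 193.4], 0.72)]
saline [([122.1, 181.3, 140.6, 198.4], 0.81)]
swab_jar [([373.4, 172.7, 396.5, 194.4], 0.84)]
reel [([112.0, 208.8, 133.8, 233.8], 0.89)]
```

Run:
```python
import cv2
for c,(x0,y0,x1,y1) in (("side",(140,80,360,300)),("top",(100,100,420,280))):
    im=cv2.imread(f"pics/{c}0.png"); s=2.5
    cr=cv2.resize(im[y0:y1,x0:x1],None,fx=s,fy=s,interpolation=cv2.INTER_CUBIC)
    cv2.imwrite(f"pics/{c}0z.png",cr); print(cr.shape)
```

```text
(550, 550, 3)
(450, 800, 3)
```

View pics/side0.png

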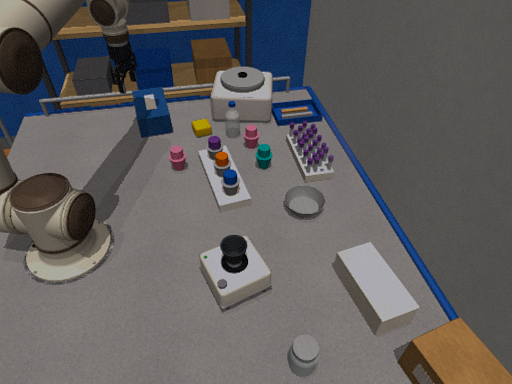

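View pics/top0.png

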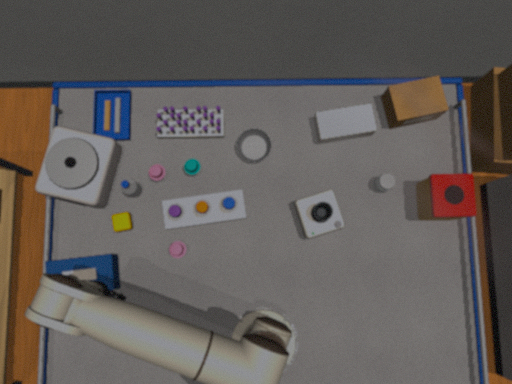

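```bash
cat > h.py <<'E'
import numpy as np,cv2
from scipy.spatial.transform import Rotation as R
K={"side":(377.84403517,254.77622838,191.2983865,[0.39489646,-0.80981984,0.92104718],[46.20361506,-0.4597655,-11.93072807]),
"top":(476.722108,259.70789399,194.2021665,[0.29020567,0.03244666,1.83835431],[8.32613786,-0.81480683,-91.03602801])}
def ray(c,u,v):
    f,cx,cy,o,r=K[c]; d=R.from_euler("xyz",r,degrees=True).apply([(u-cx)/f,-(v-cy)/f,-1]); return np.array(o),d/np.linalg.norm(d)
def atz(c,u,v,z):
    o,d=ray(c,u,v); return o+d*(z-o[2])/d[2]
def tri(a,b):
    o1,d1=ray("side",*a); o2,d2=ray("top",*b)
    s=np.linalg.lstsq(np.c_[d1,-d2],o2-o1,rcond=None)[0]; p=o1+s[0]*d1; q=o2+s[1]*d2
    return (p+q)/2,np.linalg.norm(p-q)
def proj(c,p):
    f,cx,cy,o,r=K[c]; q=R.from_euler("xyz",r,degrees=True).inv().apply(np.array(p)-o); return cx+f*q[0]/-q[2], cy-f*q[1]/-q[2]
E
python3 - <<'E'
from h import *
def crop(c,x0,y0,x1,y1,s,n):
    im=cv2.imread(f"pics/{c}0.png"); cv2.imwrite(n,cv2.resize(im[y0:y1,x0:x1],None,fx=s,fy=s,interpolation=cv2.INTER_CUBIC))
crop("side",160,110,310,310,3,"pics/a.png")
crop("top",100,140,360,260,3,"pics/b.png")
# purple blobs
for c,w in (("side",(195,130,240,200)),("top",(160,190,245,225))):
    im=cv2.imread(f"pics/{c}0.png"); h=cv2.cvtColor(im,cv2.COLOR_BGR2HSV)
    for n,lo,hi in (("purple",130,165),("orange",5,20),("blue",100,122)):
        m=cv2.inRange(h,(lo,110,50),(hi,255,255)); z=np.zeros_like(m); z[w[1]:w[3],w[0]:w[2]]=m[w[1]:w[3],w[0]:w[2]]
        k,l,st,ce=cv2.connectedComponentsWithStats(z); i=1+np.argmax(st[1:,4]); print(c,n,st[i],ce[i], atz(c,*ce[i],0.11 if c=="top" else 0.1))
E
```

```text
side purple [209 136  11  14 128] [214.0234375 142.2734375] [0.48663021 0.30726952 0.1       ]
side orange [215 151  14  16 172] [221.29069767 158.54069767] [0.49893772 0.20923295 0.1       ]
side blue [223 169  14  16 182] [229.71428571 176.51098901] [0.51246904 0.11128557 0.1       ]
top purple [170 206  10  10  85] [174.44705882 210.52941176] [0.48764889 0.31445931 0.11      ]
top orange [196 201  12  12 114] [201.57017544 206.57017544] [0.50053572 0.21598351 0.11      ]
top blue [223 197  12  12 102] [228.43137255 202.7745098 ] [0.51288823 0.11806934 0.11      ]
```

View pics/a.png

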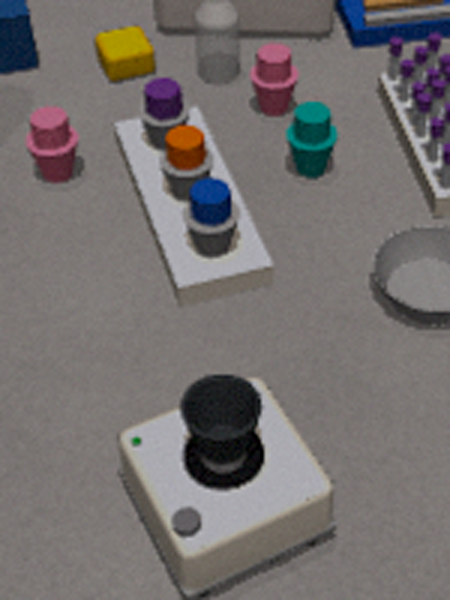

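View pics/b.png

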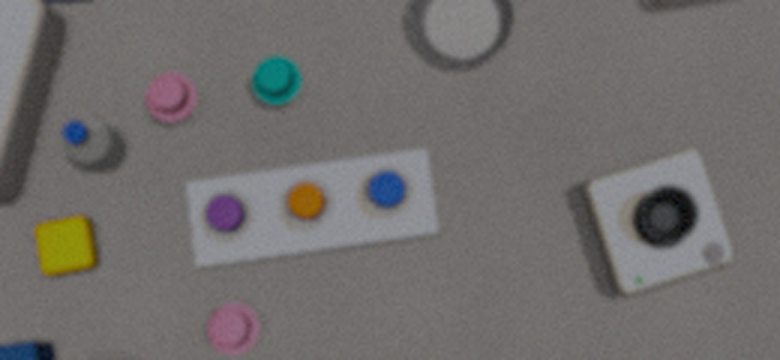

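Run:
```python
from h import *
print(tri((233.4,245.7),(321.3,211.4)))
print(tri((214.0,142.3),(174.4,210.5)))
c=np.array([0.488,0.3145,0.11])
print(proj("side",c),proj("top",c))
for z in (0,0.03,0.06,0.1): print(z,[atz("side",160+x/3-.33,110+y/3-.33,z).round(3) for x,y in ((330,488),(188,555),(122,440),(262,380),(225,460))])
s=4
for c,(x0,y0,x1,y1) in (("side",(195,225,280,315)),("top",(290,180,355,250))):
    im=cv2.imread(f"pics/{c}0.png"); s=7
    cv2.imwrite(f"pics/w{c}.png",cv2.resize(im[y0:y1,x0:x1],None,fx=s,fy=s,interpolation=cv2.INTER_CUBIC))
```

```text
(array([ 0.4711428 , -0.21397813,  0.15447371]), np.float64(0.0005726211648832534))
(array([0.48855609, 0.31745596, 0.09254442]), np.float64(0.002381323210459929))
(np.float64(213.9549452828662), np.float64(138.81650953221742)) (np.float64(174.43658946156341), np.float64(210.43360905191187))
0 [array([ 0.573, -0.21 ,  0.   ]), array([ 0.429, -0.254,  0.   ]), array([ 0.384, -0.113,  0.   ]), array([ 0.535, -0.066,  0.   ]), array([ 0.48 , -0.158,  0.   ])]
0.03 [array([ 0.567, -0.229,  0.03 ]), array([ 0.428, -0.272,  0.03 ]), array([ 0.384, -0.136,  0.03 ]), array([ 0.53, -0.09,  0.03]), array([ 0.477, -0.179,  0.03 ])]
0.06 [array([ 0.561, -0.249,  0.06 ]), array([ 0.427, -0.29 ,  0.06 ]), array([ 0.384, -0.159,  0.06 ]), array([ 0.526, -0.115,  0.06 ]), array([ 0.474, -0.2  ,  0.06 ])]
0.1 [array([ 0.554, -0.275,  0.1  ]), array([ 0.425, -0.314,  0.1  ]), array([ 0.385, -0.189,  0.1  ]), array([ 0.52 , -0.147,  0.1  ]), array([ 0.471, -0.228,  0.1  ])]
```

View pics/wside.png

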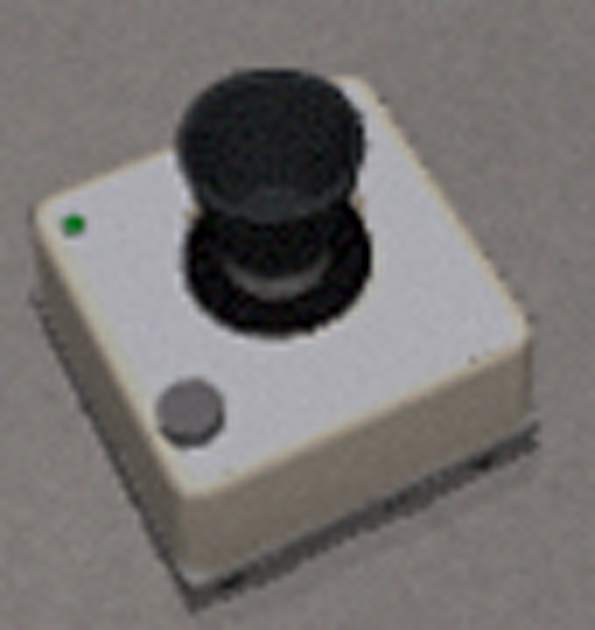

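View pics/wtop.png

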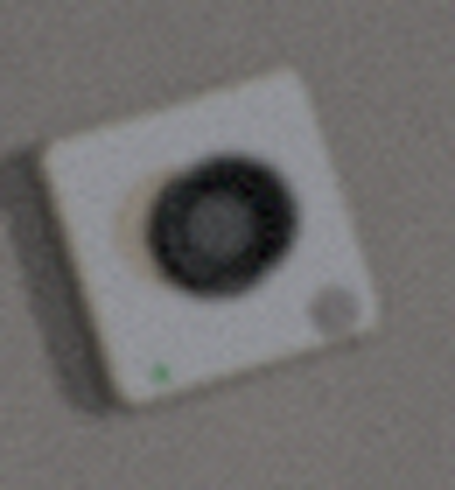

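>>> apply_moves --targets '[1.15,-0.8,0,0,0,-1.25,1,2.3,-1.6,0,0,0,-2.5,1,3.45,-2.4,0,0,0,-3.75,1,4.6,-3.2,0,0,0,-5,1,5.75,-4,0,0,0,-6.25,1]' --newtons 40

```text
time: 1.6
ee_pos: [0.3842, 0.387, 0.2114]
tcp_rot: [180.0, -0.0, 119.7]
wrist_force: [0.4, 1.0, -0.3]
opening: 0.0855
```

>>> apply_moves --targets '[1.15,-0.8,0,0,0,-1.25,1,2.3,-1.6,0,0,0,-2.5,1,3.5,-2.45,0,0,0,-3.75,1,3.5,-2.45,0,0,0,-3.75,1,3.5,-2.45,0,0,0,-3.75,1]'

```text
time: 2.1
ee_pos: [0.4885, 0.3139, 0.2109]
tcp_rot: [-180.0, 0.0, 97.4]
wrist_force: [-0.4, 0.2, 0.3]
opening: 0.0857
```

>>> apply_moves --targets '[0,0,-1,0,0,0,1,0,0,-2,0,0,0,1,0,0,-2.4,0,0,0,1,0,0,-2.4,0,0,0,1]'

```text
time: 2.5
ee_pos: [0.4865, 0.3148, 0.1379]
tcp_rot: [-179.8, 0.1, 97.6]
wrist_force: [-0.0, 0.7, 1.7]
opening: 0.0857
```

Run:
```python
from workcell import bot,camera
from h import *
out=[]
for c,(x0,y0,x1,y1) in (("side",(170,90,260,190)),("top",(130,165,240,255))):
    im=camera(c)["img"][:,:,::-1]; cv2.imwrite(f"pics/{c}1.png",im)
    out.append(cv2.resize(im[y0:y1,x0:x1],(395,400),interpolation=cv2.INTER_CUBIC))
cv2.imwrite("pics/c1.png",np.hstack(out))
```

```text
(no output)
```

View pics/c1.png

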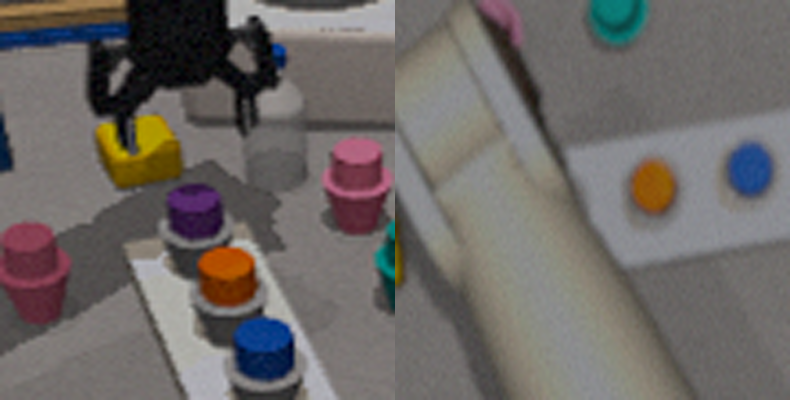

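The side picture shows the open fingers straddling the purple cap (fingers at about x 125 and 250, cap at 194 in the crop), and nothing else is near them. I'll descend and close.

>>> apply_moves --targets '[0,0,-0.7,0,0,0,1,0,0,-1.4,0,0,0,1,0,0,-1.85,0,0,0,1,0,0,-1.85,0,0,0,1,0,0,-1.85,0,0,0,1]'

```text
time: 3.1
ee_pos: [0.4883, 0.3149, 0.085]
tcp_rot: [179.9, -0.0, 97.5]
wrist_force: [-0.1, -0.8, -0.6]
opening: 0.0853
```

>>> apply_moves --targets '[0,0,0,0,0,0,0.4,0,0,0,0,0,0,0.3,0,0,0,0,0,0,0.3,0,0,0,0,0,0,0.3,0,0,0,0,0,0,0.3]' --newtons 40

```text
time: 3.6
ee_pos: [0.4884, 0.3149, 0.0849]
tcp_rot: [179.9, -0.0, 97.5]
wrist_force: [-0.8, 0.5, 5.6]
opening: 0.0411
```

>>> apply_moves --targets '[0,0,0,0,0,0,0.2,0,0,0,0,0,0,0.2,0,0,0,0,0,0,0.2]' --newtons 60

```text
time: 3.9
ee_pos: [0.4884, 0.3149, 0.0852]
tcp_rot: [179.9, -0.1, 97.5]
wrist_force: [-1.8, 0.4, 6.3]
opening: 0.04
```

```bash
cat > pic.py <<'E'
from workcell import bot,camera
from h import *
import sys
def snap(tag,ws,wt):
    out=[]
    for c,(x0,y0,x1,y1) in (("side",ws),("top",wt)):
        im=camera(c)["img"][:,:,::-1]; cv2.imwrite(f"pics/{c}{tag}.png",im)
        s=400/(y1-y0); out.append(cv2.resize(im[y0:y1,x0:x1],None,fx=s,fy=s,interpolation=cv2.INTER_CUBIC)[:400])
    o=np.hstack(out); print(o.shape); cv2.imwrite(f"pics/c{tag}.png",o)
E
python3 - <<'E'
from pic import *
snap("2",(170,90,260,190),(130,165,230,265))
o=bot.get_obs(); print(o["wrist_force"],o["torque"],o["opening"])
E
```

```text
(400, 760, 3)
[-2.17101553 -1.13892551  6.50768724] [-0.0898083   0.24369518  0.03397944] 0.03968699399484161
```

View pics/c2.png

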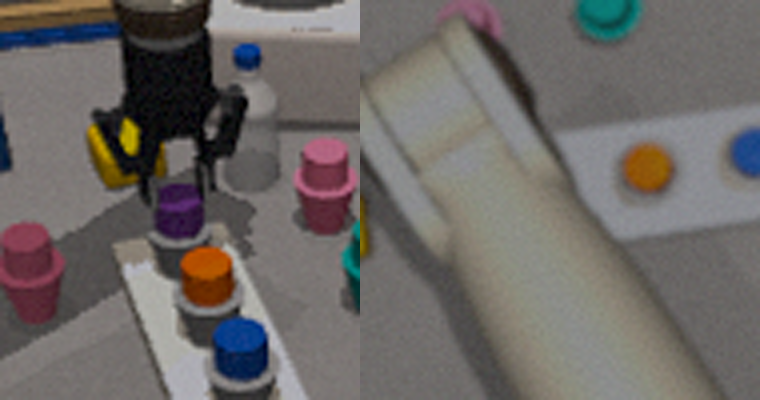

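Run:
```python
from h import *
im=cv2.imread("pics/side2.png"); s=8;x0,y0=190,105
cr=cv2.resize(im[y0:y0+65,x0:x0+60],None,fx=s,fy=s,interpolation=cv2.INTER_CUBIC)
c=np.array([.4884,.3149]);a=np.deg2rad(7.5);j=np.array([np.cos(a),np.sin(a)])
def dot(p,col):
    u,v=proj("side",p); cv2.circle(cr,(int((u-x0+.5)*s),int((v-y0+.5)*s)),3,col,-1)
for z in (.085,.095,.105):
    for k in (-.022,.022): dot([*(c+k*j),z],(0,255,0))
for t in np.linspace(0,6.28,40): dot([*(c+.022*np.array([np.cos(t),np.sin(t)])),.11],(0,0,255)); dot([*(c+.032*np.array([np.cos(t),np.sin(t)])),.076],(255,255,0))
cv2.imwrite("pics/d2.png",cr)
```

```text
(no output)
```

View pics/d2.png

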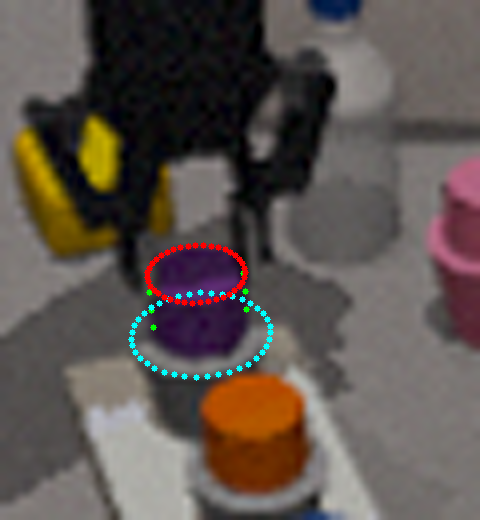

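```bash
python3 - <<'E'
from h import *
print(proj("side",[.4865,.3148,.151]),"seen",(212.7,125))
for z in (.085,.09,.1,.11): print(z,proj("side",[.4884,.3149,z]),"seen",(214.7,139.5))
for y in (.325,.335,.345): print(y,proj("side",[.4884,y,.09]))
E
python3 - <<'E'
import sys; sys.path.insert(0,'.')
from h import *
im=cv2.imread("pics/side1.png"); s=8;x0,y0=180,85
cv2.imwrite("pics/d1.png",cv2.resize(im[y0:y0+65,x0:x0+70],None,fx=s,fy=s,interpolation=cv2.INTER_CUBIC))
E
```

```text
(np.float64(212.75140833408057), np.float64(129.36086594534927)) seen (212.7, 125)
0.085 (np.float64(214.50408809593523), np.float64(144.31465959097991)) seen (214.7, 139.5)
0.09 (np.float64(214.4142599187826), np.float64(143.21081425454418)) seen (214.7, 139.5)
0.1 (np.float64(214.2332478509909), np.float64(140.9864640205298)) seen (214.7, 139.5)
0.11 (np.float64(214.05040531601264), np.float64(138.73962025796607)) seen (214.7, 139.5)
0.325 (np.float64(214.05341562523145), np.float64(141.5944714706646))
0.335 (np.float64(213.69976894108146), np.float64(140.01036919667973))
0.345 (np.float64(213.3496745894934), np.float64(138.44217901332536))
```

View pics/d1.png

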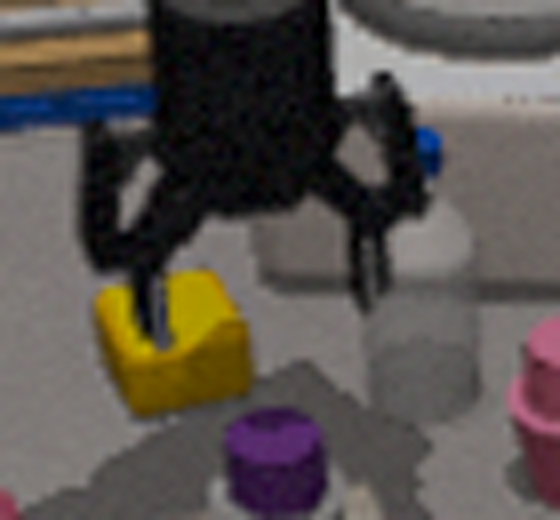

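Run:
```python
from h import *
def f(n,p,yaw,op,back,x0,y0,w,hh,s=8):
    im=cv2.imread(n); cr=cv2.resize(im[y0:y0+hh,x0:x0+w],None,fx=s,fy=s,interpolation=cv2.INTER_CUBIC)
    a=np.deg2rad(yaw-90); j=np.array([np.cos(a),np.sin(a),0]); k=np.array([-j[1],j[0],0]); p=np.array(p)
    for sg in (-1,1):
        for kk in (-.011,.011):
            for dz in (0,.019,.038):
                u,v=proj("side",p+sg*j*op/2+k*kk+[0,0,dz+back]); cv2.circle(cr,(int((u-x0+.5)*s),int((v-y0+.5)*s)),3,(0,255,0) if dz==0 else (0,0,255),-1)
    return cr
a=f("pics/side1.png",[.4865,.3148,.1379],97.6,.0857,.013,180,85,55,65)
b=f("pics/side0.png",[.2104,.5078,.2106],157.5,.0857,.013,100,45,45,65)
cv2.imwrite("pics/e.png",np.hstack([a,b]))
```

```text
(no output)
```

View pics/e.png

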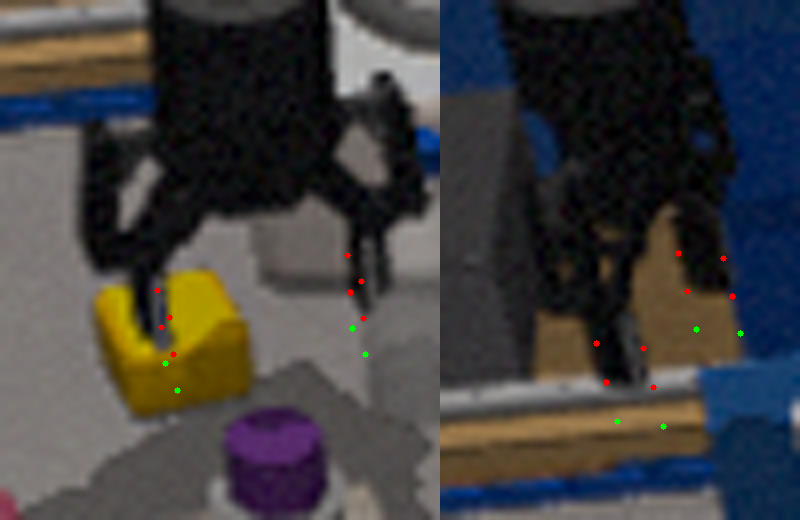

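>>> apply_moves --targets '[0,0,0,0,0,0,1,0,0,0,0,0,0,1,0,0,0,0,0,0,1,0,0,-0.25,0,0,0,1,0,0,-0.5,0,0,0,1]'

```text
time: 4.5
ee_pos: [0.4881, 0.3146, 0.0681]
tcp_rot: [180.0, 0.0, 97.5]
wrist_force: [0.1, 1.1, -0.3]
opening: 0.0855
```

Run:
```python
from pic import *
o=bot.get_obs(); print(o["ee_pos"],o["wrist_force"],o["torque"],o["opening"])
d=camera("side"); im=d["img"][:,:,::-1].copy(); cv2.imwrite("pics/side3.png",im)
s=8;x0,y0=180,95
cr=cv2.resize(im[y0:y0+70,x0:x0+70],None,fx=s,fy=s,interpolation=cv2.INTER_CUBIC); cv2.imwrite("pics/d3.png",cr)
```

```text
[0.48805245 0.31459265 0.06809889] [ 0.12649133  1.07937307 -0.25365444] [ 0.00678599 -0.03828942 -0.01360876] 0.08550565258726833
```

View pics/d3.png

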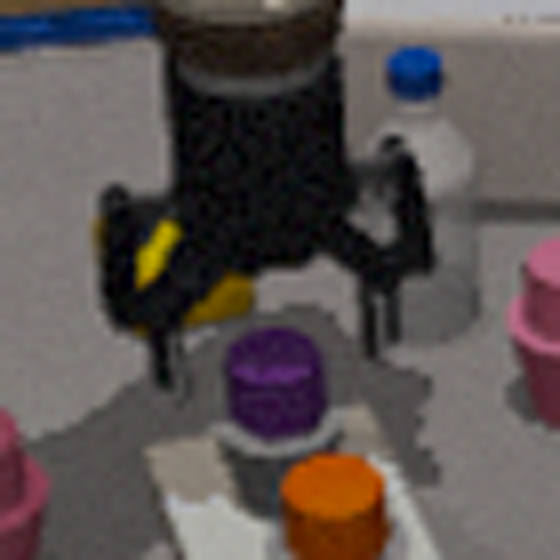

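>>> apply_moves --targets '[0,0,0,0,0,0,0.7,0,0,0,0,0,0,0.6,0,0,0,0,0,0,0.5,0,0,0,0,0,0,0.4,0,0,0,0,0,0,0.4]' --newtons 20

```text
time: 5.05
ee_pos: [0.4882, 0.3147, 0.0692]
tcp_rot: [180.0, -0.0, 97.5]
wrist_force: [0.4, 0.1, 2.0]
opening: 0.0435
```

Run:
```python
from pic import *
o=bot.get_obs(); print(o["ee_pos"],o["wrist_force"],o["torque"],o["opening"])
d=camera("side"); im=d["img"][:,:,::-1].copy(); cv2.imwrite("pics/side4.png",im)
s=8;x0,y0=180,95
cr=cv2.resize(im[y0:y0+70,x0:x0+70],None,fx=s,fy=s,interpolation=cv2.INTER_CUBIC); cv2.imwrite("pics/d4.png",cr)
```

```text
[0.48816168 0.31474892 0.06917157] [0.42767957 0.08267271 1.99740574] [-0.00360125  0.0635705   0.0173536 ] 0.043496085182799085
```

View pics/d4.png

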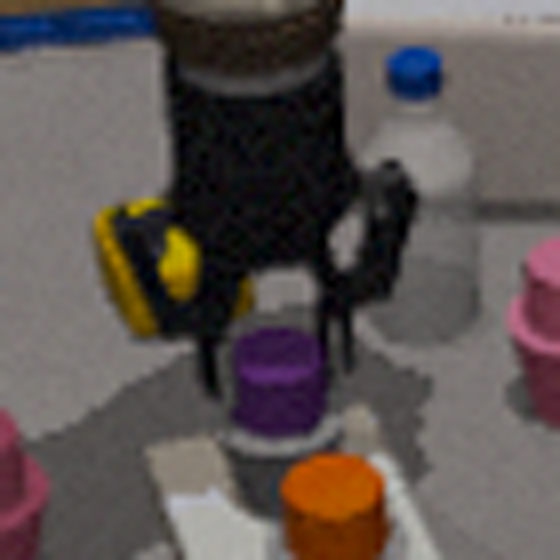

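>>> apply_moves --targets '[0,0,0,0,0,0,0.2,0,0,0,0,0,0,0.2,0,0,0,0,0,0,0.2,0,0,0.3,0,0,0,0.2,0,0,0.6,0,0,0,0.2]' --newtons 70

```text
time: 5.6
ee_pos: [0.4877, 0.3144, 0.0868]
tcp_rot: [-179.9, 0.0, 97.5]
wrist_force: [-0.0, -0.4, -2.6]
opening: 0.0417
```

>>> apply_moves --targets '[0,0,1,0,0,0,0.2,0,0,2,0,0,0,0.2,0,0,3,0,0,0,0.2,0,0,4,0,0,0,0.2,0,0,4,0,0,0,0.2]'

```text
time: 6.1
ee_pos: [0.4892, 0.3153, 0.2118]
tcp_rot: [179.7, -0.2, 97.5]
wrist_force: [0.2, -0.4, -2.8]
opening: 0.0415
```

Run:
```python
from pic import *
d=camera("side"); im=d["img"][:,:,::-1].copy(); cv2.imwrite("pics/side5.png",im)
o=bot.get_obs(); print(o["ee_pos"],o["wrist_force"],o["torque"],o["opening"])
s=6;x0,y0=170,75
cr=cv2.resize(im[y0:y0+95,x0:x0+100],None,fx=s,fy=s,interpolation=cv2.INTER_CUBIC); cv2.imwrite("pics/d5.png",cr)
```

```text
[0.48880484 0.31510838 0.20917138] [ 0.09449974 -0.39253696 -3.82622957] [-0.06852878  0.03292935  0.00296713] 0.041698632013437265
```

View pics/d5.png

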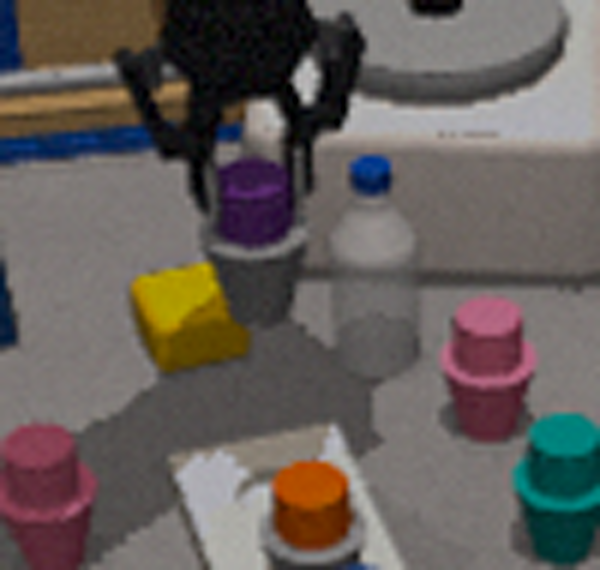

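>>> apply_moves --targets '[0,-0.5,0.5,0,0,0,0.2,0,-1.5,1,0,0,0,0.2,-0.1,-2.7,1.5,0,0,0,0.2,-0.1,-3.9,1.5,0,0,0,0.2,-0.2,-5.1,1.5,0,0,0,0.2]'

```text
time: 6.65
ee_pos: [0.4816, 0.1597, 0.2516]
tcp_rot: [-180.0, 0.0, 97.5]
wrist_force: [0.6, 0.4, -2.5]
opening: 0.0417
```

>>> apply_moves --targets '[0,-1.2,0,0,0,0,0.2,-0.1,-2.4,0,0,0,0,0.2,-0.1,-3.6,0,0,0,0,0.2,-0.2,-4.8,0,0,0,0,0.2,-0.2,-6,0,0,0,0,0.2]'

```text
time: 7.15
ee_pos: [0.4748, -0.0203, 0.2514]
tcp_rot: [-179.9, -0.0, 97.5]
wrist_force: [0.5, 0.8, -1.9]
opening: 0.0418
```

>>> apply_moves --targets '[0,-1.2,0,0,0,0,0.2,-0.1,-2.4,0,0,0,0,0.2,-0.1,-3.6,0,0,0,0,0.2,-0.2,-4.8,0,0,0,0,0.2,-0.2,-5.5,0,0,0,0,0.2]'

```text
time: 7.65
ee_pos: [0.4686, -0.186, 0.2511]
tcp_rot: [-179.9, -0.0, 97.4]
wrist_force: [0.6, 1.2, -2.0]
opening: 0.042
```

>>> apply_moves --targets '[0.1,-0.95,0,0,0,0,0.2,0.1,-0.95,0,0,0,0,0.2,0.1,-0.95,0,0,0,0,0.2]'

```text
time: 7.95
ee_pos: [0.4722, -0.2124, 0.2511]
tcp_rot: [-179.9, -0.1, 97.4]
wrist_force: [0.1, 1.2, -2.5]
opening: 0.0419
```

Run:
```python
from pic import *
d=camera("side"); im=d["img"][:,:,::-1].copy(); cv2.imwrite("pics/side6.png",im)
t=camera("top")["img"][:,:,::-1].copy(); cv2.imwrite("pics/top6.png",t)
o=bot.get_obs(); print(o["ee_pos"],o["tcp_rot"],o["wrist_force"],o["torque"],o["opening"])
p=o["ee_pos"]; s=6;x0,y0=190,165
cr=cv2.resize(im[y0:y0+95,x0:x0+90],None,fx=s,fy=s,interpolation=cv2.INTER_CUBIC)
def dot(q,col):
    u,v=proj("side",q); cv2.circle(cr,(int((u-x0+.5)*s),int((v-y0+.5)*s)),1,col,-1)
for a in np.linspace(0,6.28,60):
    e=np.array([np.cos(a),np.sin(a),0])
    dot(p+.018*e+[0,0,-.049],(0,255,0)); dot(p+.032*e+[0,0,.007],(0,255,255)); dot(p+.022*e+[0,0,.041],(0,0,255))
    dot(np.array([.471,-.214,.1545])+.035*e,(255,255,0))
cv2.imwrite("pics/d6.png",cr)
```

```text
[ 0.47257093 -0.2114434   0.25157911] [-1.79961452e+02 -3.34465407e-02  9.75022035e+01] [-0.61970545  0.33472234 -2.1685159 ] [0.02224793 0.03019653 0.01902774] 0.04202573105766415
```

View pics/d6.png

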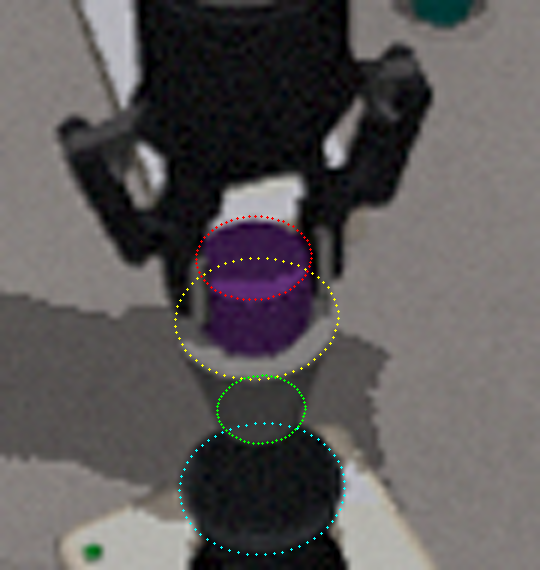

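View pics/top6.png

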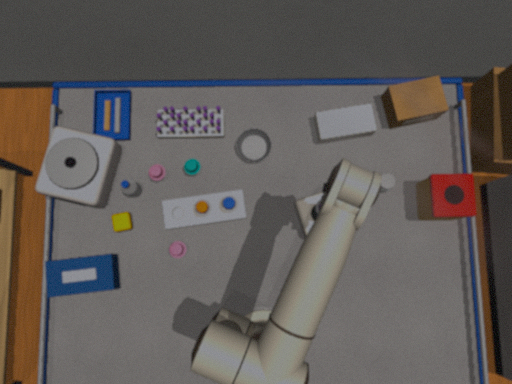

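>>> apply_moves --targets '[-0.05,-0.08,-0.5,0,0,0,0.2,-0.05,-0.08,-1,0,0,0,0.2,-0.05,-0.08,-1.5,0,0,0,0.2,-0.05,-0.08,-1.8,0,0,0,0.2,-0.05,-0.08,-1.8,0,0,0,0.2]'

```text
time: 8.55
ee_pos: [0.471, -0.2134, 0.1967]
tcp_rot: [-179.9, -0.1, 97.6]
wrist_force: [-0.0, -0.8, -2.7]
opening: 0.0418
```

```bash
cat > ov.py <<'E'
from pic import *
def ov(n,off=.049,mz=None):
    im=camera("side")["img"][:,:,::-1].copy(); cv2.imwrite(f"pics/side{n}.png",im)
    o=bot.get_obs(); print(o["ee_pos"],o["tcp_rot"],o["wrist_force"],o["torque"],o["opening"])
    p=o["ee_pos"]; s=6;x0,y0=190,175
    cr=cv2.resize(im[y0:y0+95,x0:x0+90],None,fx=s,fy=s,interpolation=cv2.INTER_CUBIC); raw=cr.copy()
    def dot(q,col):
        u,v=proj("side",q); cv2.circle(cr,(int((u-x0+.5)*s),int((v-y0+.5)*s)),1,col,-1)
    for a in np.linspace(0,6.28,60):
        e=np.array([np.cos(a),np.sin(a),0])
        dot(p+.032*e+[0,0,.056-off],(0,255,255)); dot(p+.022*e+[0,0,.09-off],(0,0,255))
        if mz: dot(np.array([.471,-.214,mz])+.035*e,(255,255,0))
    cv2.imwrite(f"pics/d{n}.png",cv2.resize(np.hstack([raw,cr]),None,fx=.74,fy=.74,interpolation=cv2.INTER_AREA))
E
python3 -c "
from ov import *
ov('7',mz=.1545)"
```

```text
[ 0.47129438 -0.21369882  0.19772472] [-1.79971078e+02 -2.15356850e-02  9.75365409e+01] [-0.37211612 -0.73200818 -2.62670877] [-0.0083463   0.0049186   0.00415917] 0.04156606451339903
```

View pics/d7.png

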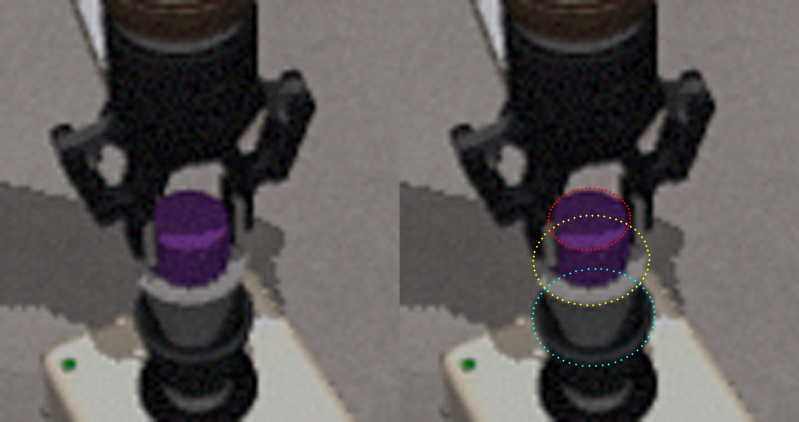

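>>> apply_moves --targets '[0,0,-0.2,0,0,0,0.2,0,0,-0.4,0,0,0,0.2,0,0,-0.6,0,0,0,0.2,0,0,-0.7,0,0,0,0.2,0,0,-0.7,0,0,0,0.2]'

```text
time: 9.1
ee_pos: [0.4713, -0.2144, 0.1763]
tcp_rot: [-180.0, -0.0, 97.5]
wrist_force: [-0.1, -1.5, -1.7]
opening: 0.0417
```

>>> apply_moves --targets '[0,0,-0.1,0,0,0,0.2,0,0,-0.2,0,0,0,0.2,0,0,-0.2,0,0,0,0.2]'

```text
time: 9.4
ee_pos: [0.4715, -0.2144, 0.1705]
tcp_rot: [-180.0, 0.0, 97.5]
wrist_force: [0.1, -2.7, -2.1]
opening: 0.0416
```

>>> apply_moves --targets '[0,0,-0.1,0,0,0,0.2,0,0,-0.1,0,0,0,0.2,0,0,-0.1,0,0,0,0.2]'

```text
time: 9.7
ee_pos: [0.4716, -0.2143, 0.1679]
tcp_rot: [180.0, 0.0, 97.5]
wrist_force: [0.2, -1.6, -0.9]
opening: 0.0417
```

>>> apply_moves --targets '[0,-0.1,0,0,0,0,0.2,0,-0.1,0,0,0,0,0.2]'

```text
time: 9.9
ee_pos: [0.4716, -0.2175, 0.1678]
tcp_rot: [180.0, -0.0, 97.5]
wrist_force: [1.3, -0.4, -0.0]
opening: 0.0415
```

>>> apply_moves --targets '[0,0,0,0,0,0,0.2]'

```text
time: 10.0
ee_pos: [0.4716, -0.2173, 0.1678]
tcp_rot: [180.0, -0.0, 97.5]
wrist_force: [0.1, -1.5, 0.3]
opening: 0.0421
```

>>> apply_moves --targets '[0,0,-0.1,0,0,0,0.2,0,0,-0.1,0,0,0,0.2]'

```text
time: 10.2
ee_pos: [0.4715, -0.2172, 0.1647]
tcp_rot: [180.0, -0.0, 97.5]
wrist_force: [0.2, -1.0, 0.4]
opening: 0.0415
```

>>> apply_moves --targets '[0,0,0,0,0,0,0.2]'

```text
time: 10.3
ee_pos: [0.4715, -0.2172, 0.1647]
tcp_rot: [-180.0, -0.0, 97.5]
wrist_force: [0.7, -1.0, 1.6]
opening: 0.0414
```

>>> apply_moves --targets '[0,-0.07,0,0,0,0,0.2,0,-0.07,0,0,0,0,0.2]'

```text
time: 10.5
ee_pos: [0.4715, -0.2194, 0.1647]
tcp_rot: [-180.0, -0.0, 97.5]
wrist_force: [1.4, 0.1, 0.3]
opening: 0.0415
```

```bash
python3 -c "
from ov import *
ov('8',mz=.1545)
for i in range(3): camera('top'); o=bot.get_obs(); print(o['wrist_force'],o['torque'],o['ee_pos'])"
```

```text
[ 0.47149915 -0.21937789  0.16470313] [-1.79995097e+02 -1.82711771e-02  9.74925585e+01] [0.0300429  0.9110485  0.39280166] [ 0.02344955 -0.12325911 -0.00624458] 0.04165630539315966
[0.11023155 0.19557233 0.2536346 ] [ 0.01507338 -0.15531553 -0.00234804] [ 0.47148819 -0.21934268  0.16470796]
[ 0.80630227 -0.29034185  0.96574304] [ 0.03857065 -0.16573908  0.01455521] [ 0.47148257 -0.21933302  0.16468672]
[-0.38453994 -0.74045143  0.33571797] [ 0.05597267 -0.12798072  0.0155052 ] [ 0.47150921 -0.21934225  0.16469201]
```

View pics/d8.png

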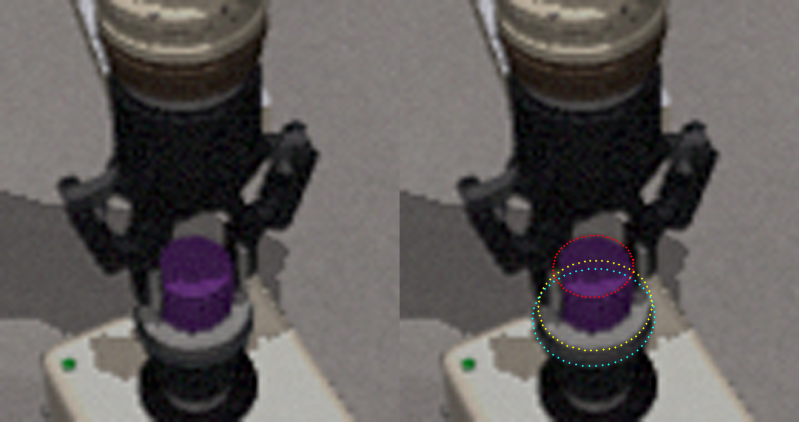

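>>> apply_moves --targets '[0,0,-0.05,0,0,0,0.2,0,0,-0.05,0,0,0,0.2]'

```text
time: 10.9
ee_pos: [0.4716, -0.2194, 0.1633]
tcp_rot: [180.0, 0.0, 97.5]
wrist_force: [-0.2, -0.1, 1.3]
opening: 0.0417
```

>>> apply_moves --targets '[0,0,-0.05,0,0,0,0.2,0,0,-0.05,0,0,0,0.2]'

```text
time: 11.1
ee_pos: [0.4715, -0.2194, 0.1617]
tcp_rot: [180.0, 0.0, 97.5]
wrist_force: [-0.0, 0.5, 1.8]
opening: 0.042
```

>>> apply_moves --targets '[0,0,-0.05,0,0,0,0.2,0,0,-0.05,0,0,0,0.2]'

```text
time: 11.3
ee_pos: [0.4715, -0.2194, 0.1601]
tcp_rot: [-180.0, -0.0, 97.5]
wrist_force: [-0.6, 0.1, 2.6]
opening: 0.042
```

>>> apply_moves --targets '[0,0,-0.05,0,0,0,0.2,0,0,-0.1,0,0,0,0.2]'

```text
time: 11.5
ee_pos: [0.4715, -0.2194, 0.1572]
tcp_rot: [180.0, 0.0, 97.5]
wrist_force: [-0.4, -0.4, 2.5]
opening: 0.0418
```

>>> apply_moves --targets '[0,0,-0.05,0,0,0,0.2,0,0,-0.1,0,0,0,0.2]'

```text
time: 11.7
ee_pos: [0.472, -0.2196, 0.1552]
tcp_rot: [179.9, 0.1, 97.5]
wrist_force: [-0.3, -1.1, 17.1]
opening: 0.0418
```

```bash
python3 -c "
from ov import *
ov('9',mz=.1545)
for i in range(3): camera('top'); o=bot.get_obs(); print(o['wrist_force'],o['torque'],o['ee_pos'])"
```

```text
[ 0.47210302 -0.21967092  0.15535827] [1.79883272e+02 7.45343967e-02 9.74956741e+01] [-0.18608011 -0.24774726  8.12481721] [0.00825399 0.03368544 0.0013368 ] 0.04158671193601472
[ 0.05182527 -0.03626137  9.71468788] [0.05367653 0.01334348 0.00211246] [ 0.47200299 -0.219631    0.15533217]
[-0.3978994  -0.13904334  9.8282447 ] [ 0.00760777 -0.03999466  0.02086177] [ 0.47195205 -0.21962453  0.15532209]
[ 0.29040786 -0.58500102  9.57844075] [ 0.10606221 -0.07075122 -0.01081373] [ 0.47198956 -0.21960458  0.15531992]
```

View pics/d9.png

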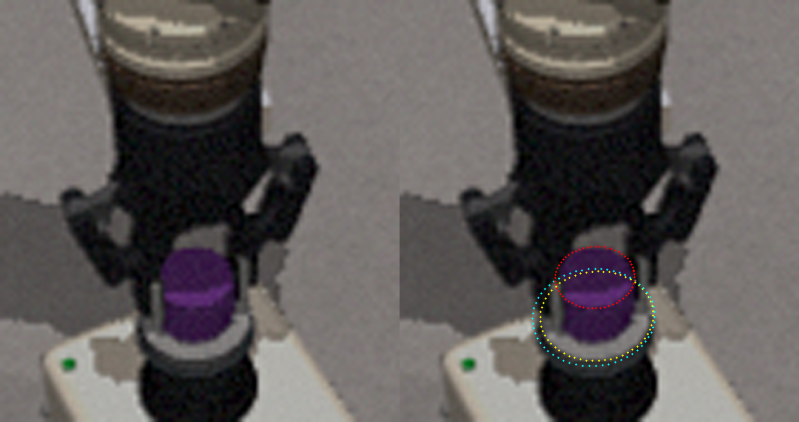

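>>> apply_moves --targets '[0,0,-0.02,0,0,0,0.2,0,0,-0.02,0,0,0,0.2]'

```text
time: 12.1
ee_pos: [0.4722, -0.2197, 0.1553]
tcp_rot: [179.9, 0.1, 97.5]
wrist_force: [-0.2, -0.8, 13.5]
opening: 0.0417
```

Run:
```python
from h import *
print(proj("side",[.471,-.217,.155]),proj("side",[.471,-.217,.145]))
a=cv2.imread("pics/side0.png");
x0,y0=215,230
T=[cv2.resize(cv2.imread(f"pics/side{n}.png")[y0:y0+50,x0:x0+40],None,fx=6,fy=6,interpolation=cv2.INTER_CUBIC) for n in ("0","7","9")]
cv2.imwrite("pics/cmp.png",np.hstack(T))
```

```text
(np.float64(233.42641172805156), np.float64(246.5337178943763)) (np.float64(233.5478783237173), np.float64(248.95910717732215))
```

View pics/cmp.png

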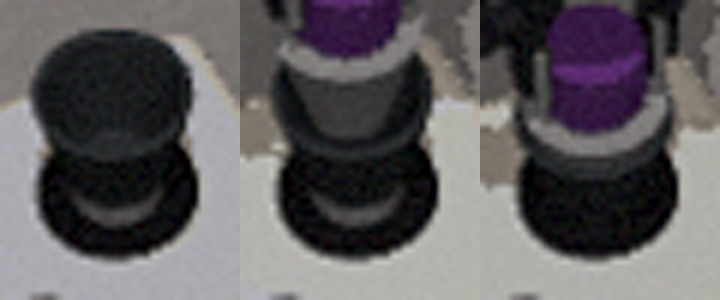

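>>> apply_moves --targets '[0,0,0,0,0,0,0.2,0,0,0,0,0,0,0.2,0,0,0,0,0,0,0.2,0,0,0,0,0,0,0.2,0,0,0,0,0,0,0.2]'

```text
time: 12.6
ee_pos: [0.4722, -0.2197, 0.1553]
tcp_rot: [179.9, 0.1, 97.5]
wrist_force: [0.2, 0.0, 12.2]
opening: 0.0416
```

```bash
python3 -c "
from pic import *
for i in range(4): camera('top'); o=bot.get_obs(); print(o['time'],o['wrist_force'].round(2),o['torque'].round(2),o['ee_pos'].round(5))"
```

```text
12.65 [ 0.03 -0.63 11.35] [ 0.11  0.03 -0.01] [ 0.4722  -0.21971  0.15528]
12.7 [ 0.04 -0.05 12.95] [ 0.08 -0.   -0.03] [ 0.47219 -0.21973  0.15528]
12.75 [-0.65  0.52 12.94] [0.11 0.03 0.01] [ 0.4722  -0.21971  0.15529]
12.8 [ 0.05 -0.12 12.78] [ 0.06  0.04 -0.01] [ 0.47219 -0.21973  0.15529]
```

>>> apply_moves --targets '[0,0,-0.01,0,0,0,0.2,0,0,-0.01,0,0,0,0.2,0,0,-0.01,0,0,0,0.2,0,0,-0.01,0,0,0,0.2,0,0,-0.01,0,0,0,0.2]'

```text
time: 13.3
ee_pos: [0.4723, -0.2198, 0.1553]
tcp_rot: [179.8, 0.1, 97.5]
wrist_force: [-0.4, -0.3, 14.3]
opening: 0.042
```

>>> apply_moves --targets '[0,0,0,0,0,0,0.2,0,0,0,0,0,0,0.2,0,0,0,0,0,0,0.2,0,0,0,0,0,0,0.2,0,0,0,0,0,0,0.2]'

```text
time: 13.8
ee_pos: [0.4723, -0.2198, 0.1553]
tcp_rot: [179.8, 0.1, 97.5]
wrist_force: [-0.8, 0.1, 15.2]
opening: 0.0418
```

>>> apply_moves --targets '[0,0,0.04,0,0,0,0.2,0,0,0.04,0,0,0,0.2]'

```text
time: 14.0
ee_pos: [0.4718, -0.2195, 0.1554]
tcp_rot: [179.9, 0.0, 97.5]
wrist_force: [0.0, 0.6, 9.0]
opening: 0.0415
```

>>> apply_moves --targets '[0,0,0,0,0,0,0.55,0,0,0,0,0,0,0.7,0,0,0,0,0,0,1,0,0,0,0,0,0,1,0,0,0,0,0,0,1]' --newtons 20

```text
time: 14.5
ee_pos: [0.4714, -0.2193, 0.1543]
tcp_rot: [-180.0, -0.0, 97.5]
wrist_force: [0.3, -0.5, -0.3]
opening: 0.0851
```

>>> apply_moves --targets '[0,0,0.5,0,0,0,1,0,0,1.2,0,0,0,1,0,0,2.2,0,0,0,1,0,0,3.2,0,0,0,1,0,0,4,0,0,0,1]'

```text
time: 15.0
ee_pos: [0.4715, -0.2194, 0.2763]
tcp_rot: [180.0, 0.0, 97.5]
wrist_force: [1.1, -0.2, -0.2]
opening: 0.0856
```

Run:
```python
from ov import *
ov('10')
im=cv2.imread("pics/side10.png"); x0,y0=200,215
T=[cv2.resize(cv2.imread(f"pics/side{n}.png")[y0:y0+75,x0:x0+65],None,fx=6,fy=6,interpolation=cv2.INTER_CUBIC) for n in ("9","10")]
cv2.imwrite("pics/cmp2.png",np.hstack(T))
```

```text
[ 0.47204365 -0.21964561  0.27981226] [1.79742356e+02 1.64222570e-01 9.74918263e+01] [-1.62050404  0.3443226   2.74039379] [0.05013818 0.14321501 0.05723667] 0.08517676437542455
```

View pics/cmp2.png

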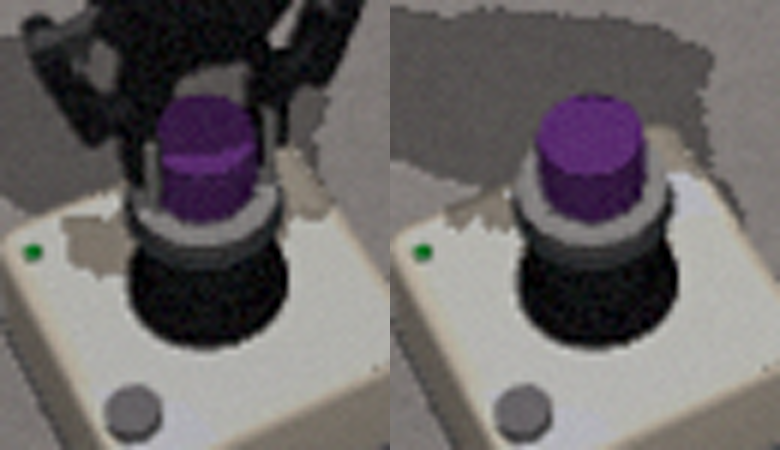

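Run:
```python
from h import *
s=10;x0,y0=212,225
def draw(n,zs,xy):
    im=cv2.imread(f"pics/side{n}.png"); cr=cv2.resize(im[y0:y0+55,x0:x0+39],None,fx=s,fy=s,interpolation=cv2.INTER_CUBIC)
    cr=np.clip(cr.astype(float)*1.8,0,255).astype(np.uint8)
    for z,col in zs:
        for a in np.linspace(0,6.28,90):
            u,v=proj("side",[xy[0]+.035*np.cos(a),xy[1]+.035*np.sin(a),z]); cv2.circle(cr,(int((u-x0+.5)*s),int((v-y0+.5)*s)),1,col,-1)
    return cr
A=draw("0",[(.1545,(255,255,0))],(.471,-.214)); B=draw("10",[(.1545,(255,255,0)),(.1445,(0,255,0)),(.1345,(0,255,255))],(.471,-.214))
cv2.imwrite("pics/rim.png",np.hstack([A,B]))
```

```text
(no output)
```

View pics/rim.png

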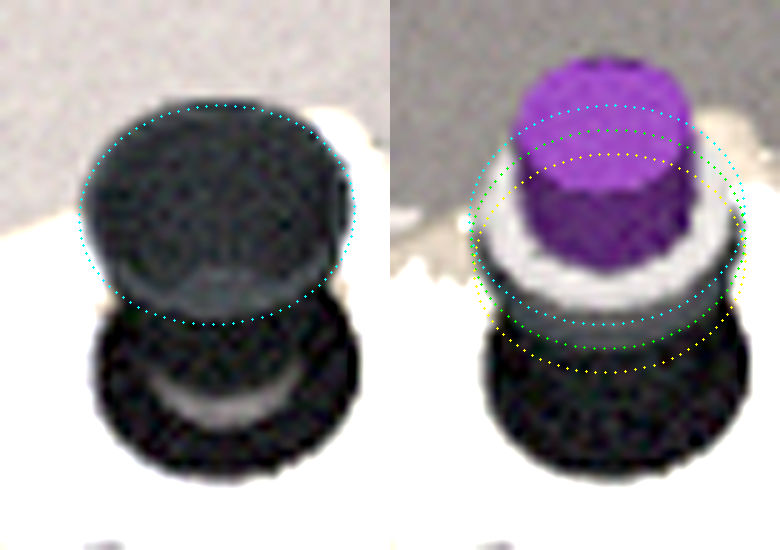

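Run:
```python
from h import *
s=10;x0,y0=212,225
def draw(n,foot,xy,col=(0,255,0)):
    im=cv2.imread(f"pics/side{n}.png"); cr=cv2.resize(im[y0:y0+55,x0:x0+39],None,fx=s,fy=s,interpolation=cv2.INTER_CUBIC)
    cr=np.clip(cr.astype(float)*1.4,0,255).astype(np.uint8)
    for r,h in ((.022,.09),(.022,.056),(.032,.056),(.035,.045)):
        for a in np.linspace(0,6.28,90):
            u,v=proj("side",[xy[0]+r*np.cos(a),xy[1]+r*np.sin(a),foot+h]); cv2.circle(cr,(int((u-x0+.5)*s),int((v-y0+.5)*s)),1,col,-1)
    return cr
cv2.imwrite("pics/rim2.png",np.hstack([draw("10",.0995,(.471,-.215)),draw("10",.1063,(.471,-.219))]))
```

```text
(no output)
```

View pics/rim2.png

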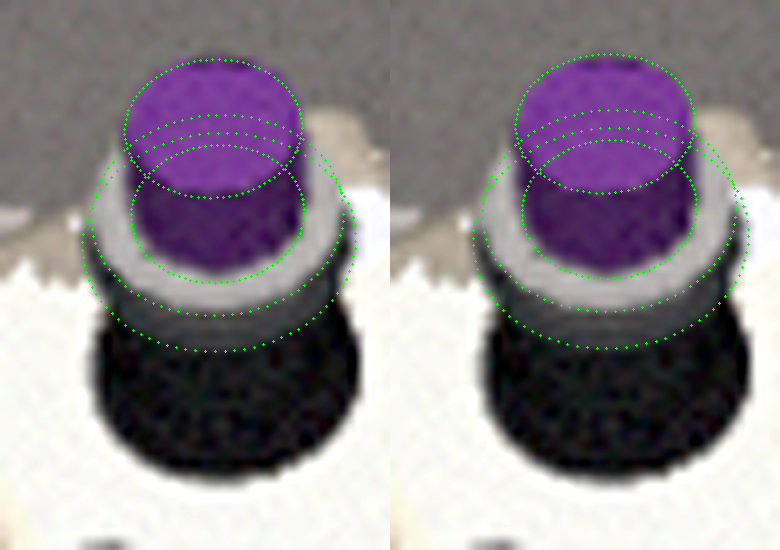

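>>> apply_moves --targets '[-0.5,0.5,0.3,0,0,0,1,-1.2,1.2,0.6,0,0,0,1,-2,2,1,0,0,0,1,-2,2,1,0,0,0,1,-2,2,1,0,0,0,1]'

```text
time: 15.55
ee_pos: [0.4116, -0.1593, 0.305]
tcp_rot: [179.9, 0.1, 97.5]
wrist_force: [1.5, -1.0, -0.5]
opening: 0.0853
```

Run:
```python
from ov import *
a=camera("side")["img"][:,:,::-1]; t=camera("top")["img"][:,:,::-1]
cv2.imwrite("pics/side11.png",a);cv2.imwrite("pics/top11.png",t)
cv2.imwrite("pics/f.png",np.hstack([a[60:360,130:400],t[80:380,30:430]]))
o=bot.get_obs(); print(o["time"],o["ee_pos"],o["wrist_force"])
```

```text
15.65 [ 0.41191072 -0.15969122  0.30393936] [0.5057303  0.47161553 0.01331878]
```

View pics/f.png

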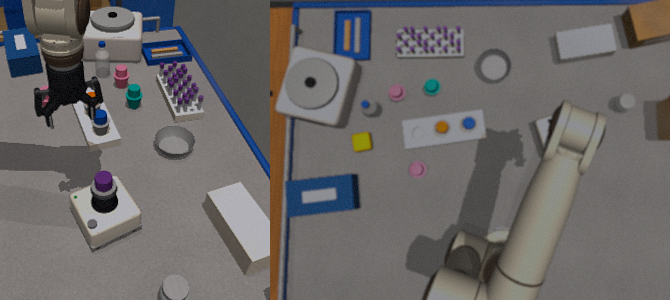

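The purple pot stands upright in the mixer, at (103,185) in the left half. The blue and orange pots, the dish, the bottle, the jar and the reel are all where they were. I'm handing the job in.

```bash
python3 -c "
from workcell import bot
print(bot.job_done())"
```

```text
the job is handed in; nothing more can be done
None
```

The purple pot is nested upright in the mixer's well, with the head pushed down to its stop. I let go, drew the arm back and handed the job in at about 15.7 s.

**The grasp:** my first grip caught only the top rim of the cap (opening about 40 mm instead of 44), because the fingertips sat about 17 mm higher in the side picture than the stated tool point. I opened, went 17 mm lower and regripped (43.5 mm). The pot then held through the lift and the carry.

**Nesting:** while lowering the pot I shifted about 5 mm in −y to take out the sideways force, which ended near zero.

**The push:**
- The head slid at about 5 N until the force jumped at tool height 0.1553 m, with a brief peak of about 17 N at the wrist.
- I then held a steady push for about 1.5 s. The wrist read 12–13 N, then 14–15 N, which is about 2 N more on the head with the pot's weight. The pot did not sink any further.

**Last checks:** in the pictures after release, pot and head stand at the height they were pushed to. The size of a fully nested pot matches the outline.

**What disagreed:**
- My first estimate of the well was about 5 mm off in y and 6 mm in height. With that estimate the head seemed to have dropped only 3–6 mm, less than the 10 mm minimum.
- With the position corrected by the force readings, the drop is about 10 to 11 mm, and the rim's shift in the picture agrees. That is close to the minimum, but the firm, motionless resistance at 15 N supports it being the stop.

The other pots and the bystanders looked unmoved in the last pictures.

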